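Turn the tasting board to the customers

TASK

On the bakery counter, gently turn the round tasting board by pushing with the fingertips at its rim (its finger pegs will do) until the bread samples with the yellow card and yellow dot line up with the brass arrow on the stand, then take the hand away and leave the board at rest there. Do not spin it fast, and do not pick up anything: the little blue pot just rides along in the middle of the board, and the jam jar, the bread roll and the mug stay where they stand.

Things in the scene. Friction and masses are not known exactly. Their poses are not given: they have to be found in the camera images.
- stand: fixed dark wood stand under the turning board, a disc 180 mm across and 20 mm high; origin on the board's turning axis, at counter height. Its +x axis points level from the turning axis to the brass arrow (away from the robot, towards the customers, give or take 35 degrees); z is up
- arrow (a point): the inner tip of the brass arrow that lies on a dark wood tongue (50 mm wide, up to 17 mm high, out to 195 mm from the axis) of the stand; 150 mm from the turning axis, just outside the board's rim, 17 mm above the counter. The arrow points at the turning axis
- board: round light wood board, 260 mm across, 20 mm thick, turning endlessly either way about its vertical axis; origin on the axis at its underside, 22 mm above the counter (its top at 42 mm). +x points from the axis to the yellow dot. It turns a little stiffly: 1 to 2 N at a peg moves it, and it stops almost at once when no longer pushed
- peg (a point): top of one of six like upright dark finger pegs, 14 mm across, 32 mm tall (tops 74 mm above the counter), fixed on the board 115 mm from its axis at 30 (this one), 90, 150, 210, 270 and 330 degrees counter-clockwise, seen from above, from the yellow dot. Nothing but pegs stands on the ring from 96 to 130 mm from the axis
- card (a point): centre of the yellow card (44 by 28 mm, leaning back) behind the marked pair of bread samples, 42 mm from the axis, 40 mm above the board's top, in the dot's direction. Two like pairs with white cards and white dots sit at 120 and 240 degrees. Samples are 12 mm high, cards end 54 mm above the board's top; all are fixed on it, within 96 mm of the axis
- mark (a point): the centre of the flat yellow dot (20 mm across) near the board's rim in front of the yellow card, on the board's top, 116 mm from the turning axis, 42 mm above the counter; it turns with the board and is to come in line with the arrow
- pot_mid (a point): centre of the loose little blue ceramic pot, 44 mm across and 40 mm tall, standing in the middle of the board (this point 20 mm above the board's top)
- jam_mid (a point): centre of the loose amber jam jar with a red cap, 68 mm across and 85 mm tall, standing on the counter beside the board
- roll_mid (a point): centre of the loose brown bread roll, 84 mm across and 48 mm tall, lying on the counter beside the board
- mug_mid (a point): centre of the loose white mug, 72 mm across without its handle and 85 mm tall, standing on the counter near the board

How it is judged (in metres and radians):
On the way:
1. the fingers push on the board while the yellow mark is still well away from the arrow (contact force between the fingers and board above 0.3 N and horizontal distance between mark and arrow above 0.06 m).
At the end, for the whole second after the job is handed in: the yellow dot lies within 18 mm of the arrow's line, on the arrow's side (about 9 degrees), the board is at rest, the pot stands upright, and pot, jar, roll and mug are all within 25 mm of where they began (y of mark in the frame of stand between -0.018 and 0.018 m and x of mark in the frame of stand above 0.05 m and angular speed of board below 0.05 rad/s and angle between pot_mid's own z axis and vertical below 0.15 rad and distance of each of pot_mid, jam_mid, roll_mid, mug_mid from where it was at the start of the episode below 0.025 m); the robot touches nothing.
It fails at once if the jam jar is lifted, carried or shoved more than 25 mm (distance of jam_mid from where it was at the start of the episode above 0.025 m).
It fails at once if the bread roll is lifted, carried or shoved more than 25 mm (distance of roll_mid from where it was at the start of the episode above 0.025 m).
It fails at once if the mug is lifted, carried or shoved more than 25 mm (distance of mug_mid from where it was at the start of the episode above 0.025 m).
It fails at once if the blue pot is lifted, shoved more than 25 mm or tipped (distance of pot_mid from where it was at the start of the episode above 0.025 m or angle between pot_mid's own z axis and vertical above 0.5 rad).
It fails at once if the board is spun faster than 3 rad/s (half a turn a second) (angular speed of board above 3 rad/s).
It also fails if it takes over 54 s, if anything falls off the work surface, if the arm or the gripper's body presses on something with over 40 N, if the wrist force passes 120 N, or if a joint passes its speed limit or range.

ROBOT

A 6-joint arm with a two-finger parallel gripper is mounted at the origin on the work surface. World frame = base frame: x ahead of the robot, y to its left, z up, the work surface at z = 0. Lengths are in m, angles in degrees, forces in N, time in s.
With the tool pointing down it reaches from about 0.35 to 0.875 m from the base axis. Payload 4.2 kg.
Tool frame: the origin (TCP) lies between the finger pads; the fingertips stand 14 mm ahead of it and the grasp point (between the pads) lies 5 mm behind it (r.tcp_to_tips is the distance from the TCP to the fingertips, in m); y points along the fingers, x is the direction in which the jaws open and shut, and the axes are right-handed (so a half turn about y gives the same grasp; the last joint's range is limited). The gripper opens to 87 mm and grips with 3 to 60 N. Pads are 19 mm wide; open, the fingers measure 117 mm over their backs; the gripper's body (75 mm by 190 mm) begins 51 mm behind the grasp point.
Start: joints at [-48.954, 22.042, 0.453, 0, -68.411, -14.817], TCP at [0.276, -0.561, 0.237] pointing down, gripper open.
Joint ranges: [-179.83, 179.83], [-69.29, 118.12], [-61.27, 80.66], [-181.25, 117.63], [-171.15, -9.14], [-177.46, 177.46]. Speed limits (degrees/s): [159.86, 159.86, 180, 180, 180, 180].

INTERFACE

Orientations are given as a 3x3 rotation matrix whose columns are the frame's x, y, z axes.
In Python, from station import sense, optics, ticket, r gives the robot as it stands.
- The arm moves only by the tool carry_out, never from a script. Its argument "steps" is a list that holds one entry, the list of rows, each a list of 6 numbers: the shift along the world's x, y, z in cm, then the turn, a rotation vector about the world's x, y, z in rad. A call has 1 to 20 rows; each row is the pose to reach, as a shift and turn from the pose commanded when the call began; what a row does not reach only later rows make up. A row lasts 1/8 s, in which the tool goes at most 62.5 mm and 10.7 degrees, less where a joint would pass 70% of its speed; a pose out of reach is approached as far as the arm can. A call with a gripper value outside its range is refused whole. "fingers" is the closure in counts, from 0 (fully open) to 255 (shut), set as the call begins (left out, the last holds). The fingers move at their own pace and stop on an object; the grip force is fixed at half the most. Time passes only in rows, so rows that repeat a pose let the fingers close. It gives the time, the measured TCP pose, the force and the opening at its end, in the units of the state.
- sense(): the state, without advancing time (a new reading comes with each control period).
- optics.capture(name): name is "scene" or "top"; returns a dict with "image" (480x640x3 uint8, red, green, blue), "fov_y" (degrees; the focal length in pixels is half the picture's height over the tangent of half this angle, whatever the lens; pixels are square), "cx", "cy" (the principal point, pixels), "rvec" (rotation vector, rad) and "tvec" (3), from world to camera coordinates, as OpenCV has them. Camera axes: x right, y down, z forward; pixel columns grow to the right and rows downward; lengths in m; the calibration is good to about 2 mm. A picture is of the moment at which its call begins. There is no depth.
- ticket.finish_job(): hands the job in, once; it reports no verdict.
The state is a dict: "time_s": time; "joints": joint angles; "joint_velocities": joint speeds; "effort": joint torques, N m; "tcp_pos": TCP position; "ee_rot": TCP orientation; "wrist_force": force on the tool from outside, world axes, zero at the start; "moment": the same for the moment, N m; "gripper_width": opening from 0.0 (shut) to 1.0 (fully open).
Only numpy, scipy, OpenCV 4.12 (cv2) and the standard library are available. Lean on these libraries where they do the work, as an engineer would, in place of code of your own. Each camera call takes 0.05 s, during which the arm holds its last target.

## Working session

There is one attempt and no reset: what is moved stays moved. The work goes in short steps, Python scripts to look and compute and a tool call to move; the robot and the scene stay as the last step left them, time stands still between calls to the robot, and variables do not carry over. Pictures are saved under pics/ and viewed, and the job is handed in when it is done.

Besides the shell and the picture viewer there is one more tool, called after "Call:" as name([rows], argument=value, ...), one row to a line, values as JSON. carry_out: Moves the arm, as the interface text tells. Its arguments: {"type":"object","properties":{"steps":{"type":"array","items":{"type":"array","items":{"type":"array","items":{"type":"number"}}}},"fingers":{"type":"number"}},"required":["steps"]}

```bash
mkdir -p pics; ls; python3 - <<'E'
from station import sense, optics, ticket, r
import cv2
s=sense(); print(s)
for n in("scene","top"):
    c=optics.capture(n); cv2.imwrite(f"pics/{n}0.png",c["image"][:,:,::-1]); print(n,{k:v for k,v in c.items() if k!="image"})
E
```

```text
pics
{'time_s': 0.0, 'joints': array([-4.89527838e+01,  2.20902836e+01,  3.81489504e-01, -3.01512127e-02,
       -6.84116563e+01, -1.48170776e+01]), 'joint_velocities': array([-0.02524779,  0.00076808,  0.06255014,  0.11057855, -0.0363453 ,
        0.00153216]), 'effort': array([ 1.35025290e-03, -3.90668142e+01,  1.87404674e+01,  4.21984389e+00,
        1.09752902e-02, -2.18810401e-04]), 'tcp_pos': array([ 0.27601589, -0.56011907,  0.23547328]), 'ee_rot': array([[-4.41802521e-01, -1.01144671e-03, -8.97111760e-01],
       [ 8.97109736e-01,  1.90674765e-03, -4.41803674e-01],
       [ 2.15742661e-03, -9.99997671e-01,  6.49727747e-05]]), 'wrist_force': array([ 0.3192804 ,  0.35140388, -0.00585996]), 'moment': array([ 0.04618578,  0.01703525, -0.00860282]), 'gripper_width': 0.9985553638926093}
scene {'fov_y': 50.04840935693597, 'cx': 325.9460971177912, 'cy': 237.80684116357332, 'rvec': array([ 2.20004586,  0.92563973, -0.40170486]), 'tvec': array([-0.47035784, -0.21163774,  1.53169918])}
top {'fov_y': 57.16040658041263, 'cx': 321.9620874531143, 'cy': 238.6082884965404, 'rvec': array([ 2.18841019, -2.21655293,  0.05013497]), 'tvec': array([0.05829777, 0.61665808, 0.94383225])}
```

View pics/scene0.png

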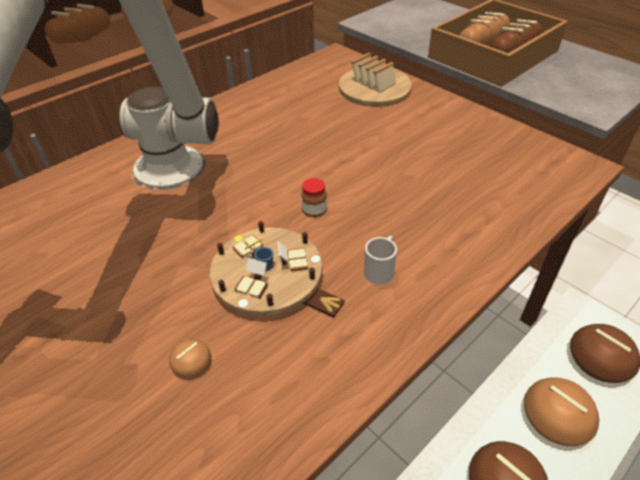

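View pics/top0.png

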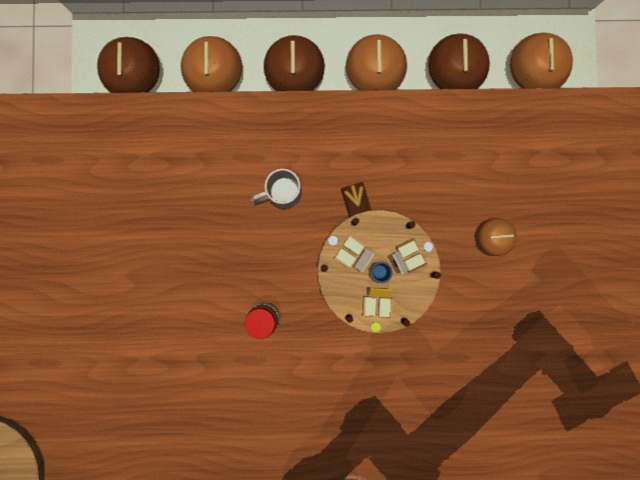

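The top view shows the board around (380,271), the yellow dot at (376,327) on the robot's side and the arrow near (354,197). The jar is at (261,322), the mug at (283,188) and the roll at (496,237). Next I enlarge the board area.

```bash
cat > h.py <<'E'
import numpy as np, cv2
def cam(c):
    f=240/np.tan(np.radians(c["fov_y"])/2); K=np.array([[f,0,c["cx"]],[0,f,c["cy"]],[0,0,1.]])
    return K,cv2.Rodrigues(c["rvec"])[0],c["tvec"]
def back(c,uv,z):
    K,R,t=cam(c); d=R.T@np.linalg.inv(K)@np.array([uv[0],uv[1],1.]); o=-R.T@t
    return o+d*(z-o[2])/d[2]
def proj(c,p):
    K,R,t=cam(c); q=K@(R@np.array(p,float)+t); return q[:2]/q[2]
E
python3 - <<'E'
from station import optics
from h import *
c=optics.capture("top")
im=c["image"][:,:,::-1]
cv2.imwrite("pics/crop0.png",cv2.resize(im[170:350,300:460],None,fx=3.3,fy=3.3,interpolation=cv2.INTER_CUBIC))
hsv=cv2.cvtColor(im,cv2.COLOR_BGR2HSV); m=cv2.inRange(hsv,(22,180,180),(35,255,255)); 
n,l,st,ce=cv2.connectedComponentsWithStats(m)
for i in range(1,n):
    if st[i,4]>20: print(st[i],ce[i],back(c,ce[i],.042))
for n,uv,z in [("boardL",(318,271),.042),("boardR",(440.5,271),.042),("boardT",(379.5,210),.042),("boardB",(379.5,333),.042),("jam",(261,323),.085),("mug",(283,188),.085),("roll",(496,237),.03),("handle",(253,200),.05)]: print(n,back(c,uv,z).round(3))
print(back(c,(320,240),0),-cam(c)[1].T@c["tvec"])
E
```

```text
[373 323   7   8  30] [376.16666667 326.6       ] [ 0.43081743 -0.06027258  0.042     ]
boardL [0.548 0.06  0.042]
boardR [ 0.545 -0.198  0.042]
boardT [ 0.675 -0.072  0.042]
boardB [ 0.417 -0.067  0.042]
jam [0.448 0.174 0.085]
mug [0.717 0.128 0.085]
roll [ 0.615 -0.321  0.03 ]
handle [0.698 0.194 0.05 ]
[0.61486782 0.05471297 0.        ] [0.57780122 0.05461455 0.96832234]
```

View pics/crop0.png

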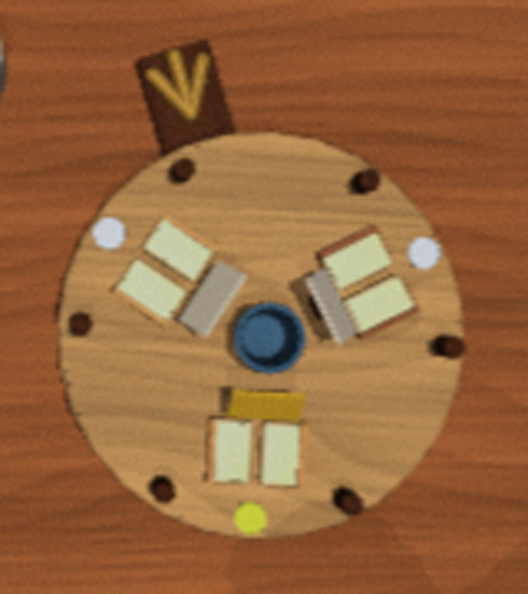

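```bash
python3 - <<'E'
from station import optics
from h import *
c=optics.capture("top"); s=optics.capture("scene")
C=np.array([.5465,-.069])
def pol(p): d=p[:2]-C; return np.hypot(*d).round(4),np.degrees(np.arctan2(d[1],d[0])).round(1)
f=lambda x,y:(300+x/3.3,170+y/3.3)
print("arrow",pol(back(c,f(193,119),.017)))
print("tongue end",pol(back(c,f(172,50),.017)))
print("dot",pol(back(c,(376.17,326.6),.042)))
for n,q in zip("abcdef",[(182,168),(369,178),(456,345),(348,497),(160,485),(77,323)]): print(n,pol(back(c,f(*q),.074)))
K,R,t=cam(s)
print("scene dot",pol(back(s,(239,239),.042)), "arrow", proj(s,[*C+0.15*np.array([np.cos(.3),np.sin(.3)]),.017]), "ctr",proj(s,[*C,.042]))
E
```

```text
arrow (np.float64(0.1457), np.float64(15.7))
tongue end (np.float64(0.1933), np.float64(15.7))
dot (np.float64(0.116), np.float64(175.7))
a (np.float64(0.1157), np.float64(26.5))
b (np.float64(0.1151), np.float64(-33.6))
c (np.float64(0.1152), np.float64(-93.8))
d (np.float64(0.1098), np.float64(-154.9))
e (np.float64(0.1134), np.float64(143.0))
f (np.float64(0.118), np.float64(85.7))
scene dot (np.float64(0.1146), np.float64(174.4)) arrow [322.19516304 297.09046371] ctr [265.16675546 266.15227804]
```

The arrow sits at 15.7° and the dot at 175.7°, with radii that match the sheet, so the board needs about 160° clockwise. I'll push the peg at -94°. First, move over it with the fingers shut and the tool turned so its x axis points radially.

Call:
carry_out([
  [[1, 1, 0, 0, 0, 0.1], [3, 3.5, 0, 0, 0, 0.26], [5, 6, 0, 0, 0, 0.43], [7, 9, 0, 0, 0, 0.6], [9, 11, 0, 0, 0, 0.77], [11, 14, 0, 0, 0, 0.94], [13, 16.5, 0, 0, 0, 1.11], [15, 19, 0, 0, 0, 1.28], [17, 21.5, 0, 0, 0, 1.45], [19, 24, 0, 0, 0, 1.62], [21, 26.5, 0, 0, 0, 1.79], [23, 29, 0, 0, 0, 1.96], [25, 31.5, 0, 0, 0, 2.13], [27, 34, 0, 0, 0, 2.3], [29, 36, 0, 0, 0, 2.47], [30.1, 37.8, 0, 0, 0, 2.64], [30.1, 37.8, 0, 0, 0, 2.81], [30.1, 37.8, 0, 0, 0, 2.945], [30.1, 37.8, 0, 0, 0, 2.945]],
], fingers=255)

```text
time_s: 2.62
tcp_pos: [0.5772, -0.1825, 0.2364]
ee_rot: [[0.257, -0.0, 0.966], [-0.966, 0.0, 0.257], [-0.0, -1.0, -0.0]]
wrist_force: [-0.5, 0.5, 0.0]
gripper_width: 0.002
```

```bash
python3 - <<'E'
from station import sense,optics
from h import *
s=sense(); print(s["joints"].round(1),s["tcp_pos"],s["ee_rot"].round(3),s["gripper_width"],s["wrist_force"])
cv2.imwrite("pics/scene1.png",optics.capture("scene")["image"][:,:,::-1])
E
```

```text
[ -2.2  20.1  -2.5  -0.  -67.4 107.1] [ 0.57718609 -0.18248638  0.23637375] [[ 0.257 -0.     0.966]
 [-0.966  0.     0.257]
 [-0.    -1.    -0.   ]] 0.002449545970932141 [-0.53007457  0.54325817  0.01002652]
```

View pics/scene1.png

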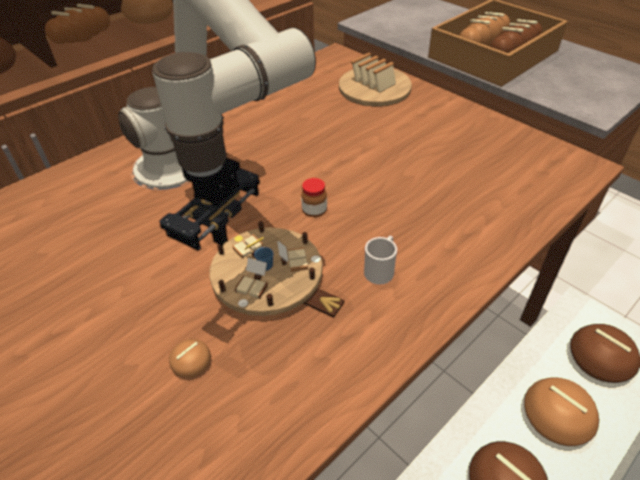

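The closed gripper is above the board's right side and clear of everything. Descending.

Call:
carry_out([
  [[0, 0, -2, 0, 0, 0], [0, 0, -5, 0, 0, 0], [0, 0, -8, 0, 0, 0], [0, 0, -11, 0, 0, 0], [0, 0, -13.5, 0, 0, 0], [0, 0, -15.5, 0, 0, 0], [0, 0, -16.7, 0, 0, 0], [0, 0, -16.7, 0, 0, 0]],
])

```text
time_s: 3.68
tcp_pos: [0.5768, -0.1827, 0.0688]
ee_rot: [[0.257, -0.002, 0.966], [-0.966, 0.0, 0.257], [-0.001, -1.0, -0.002]]
wrist_force: [-0.3, 0.1, 0.0]
gripper_width: 0.006
```

```bash
python3 - <<'E'
from station import sense,optics
from h import *
s=sense(); print(s["joints"].round(1),s["tcp_pos"],s["wrist_force"])
im=optics.capture("scene")["image"][:,:,::-1]
cv2.imwrite("pics/scene2.png",cv2.resize(im[130:380,120:420],None,fx=2.4,fy=2.4))
# plan arc rows
C=np.array([.5465,-.069]);r=.117
def rows(th0,ths,p0):
    for th in ths:
        p=C+r*np.array([np.cos(np.radians(th)),np.sin(np.radians(th))]); d=(p-p0)*100
        print([*d.round(1),0,0,0,np.radians(th-th0).round(3)])
for a in (285,225,165):
    p0=C+r*np.array([np.cos(np.radians(a)),np.sin(np.radians(a))])
    print(a);rows(a,a-3*np.arange(1,21),p0)
E
```

```text
[ -2.3  29.5 -14.    0.  -46.5 107.2] [ 0.57680029 -0.18267223  0.06881443] [-0.34109549  0.14357627  0.03372013]
285
[np.float64(-0.6), np.float64(-0.1), 0, 0, 0, np.float64(-0.052)]
[np.float64(-1.2), np.float64(-0.3), 0, 0, 0, np.float64(-0.105)]
[np.float64(-1.8), np.float64(-0.3), 0, 0, 0, np.float64(-0.157)]
[np.float64(-2.4), np.float64(-0.4), 0, 0, 0, np.float64(-0.209)]
[np.float64(-3.0), np.float64(-0.4), 0, 0, 0, np.float64(-0.262)]
[np.float64(-3.6), np.float64(-0.4), 0, 0, 0, np.float64(-0.314)]
[np.float64(-4.3), np.float64(-0.3), 0, 0, 0, np.float64(-0.367)]
[np.float64(-4.9), np.float64(-0.3), 0, 0, 0, np.float64(-0.419)]
[np.float64(-5.5), np.float64(-0.1), 0, 0, 0, np.float64(-0.471)]
[np.float64(-6.1), np.float64(0.0), 0, 0, 0, np.float64(-0.524)]
[np.float64(-6.6), np.float64(0.2), 0, 0, 0, np.float64(-0.576)]
[np.float64(-7.2), np.float64(0.4), 0, 0, 0, np.float64(-0.628)]
[np.float64(-7.8), np.float64(0.6), 0, 0, 0, np.float64(-0.681)]
[np.float64(-8.3), np.float64(0.9), 0, 0, 0, np.float64(-0.733)]
[np.float64(-8.9), np.float64(1.2), 0, 0, 0, np.float64(-0.785)
[... 2217 characters left out ...]
p.float64(3.0), np.float64(5.2), 0, 0, 0, np.float64(-0.524)]
[np.float64(3.5), np.float64(5.7), 0, 0, 0, np.float64(-0.576)]
[np.float64(3.9), np.float64(6.1), 0, 0, 0, np.float64(-0.628)]
[np.float64(4.4), np.float64(6.4), 0, 0, 0, np.float64(-0.681)]
[np.float64(4.9), np.float64(6.8), 0, 0, 0, np.float64(-0.733)]
[np.float64(5.5), np.float64(7.1), 0, 0, 0, np.float64(-0.785)]
[np.float64(6.0), np.float64(7.4), 0, 0, 0, np.float64(-0.838)]
[np.float64(6.5), np.float64(7.7), 0, 0, 0, np.float64(-0.89)]
[np.float64(7.1), np.float64(7.9), 0, 0, 0, np.float64(-0.942)]
[np.float64(7.7), np.float64(8.1), 0, 0, 0, np.float64(-0.995)]
[np.float64(8.3), np.float64(8.3), 0, 0, 0, np.float64(-1.047)]
```

View pics/scene2.png

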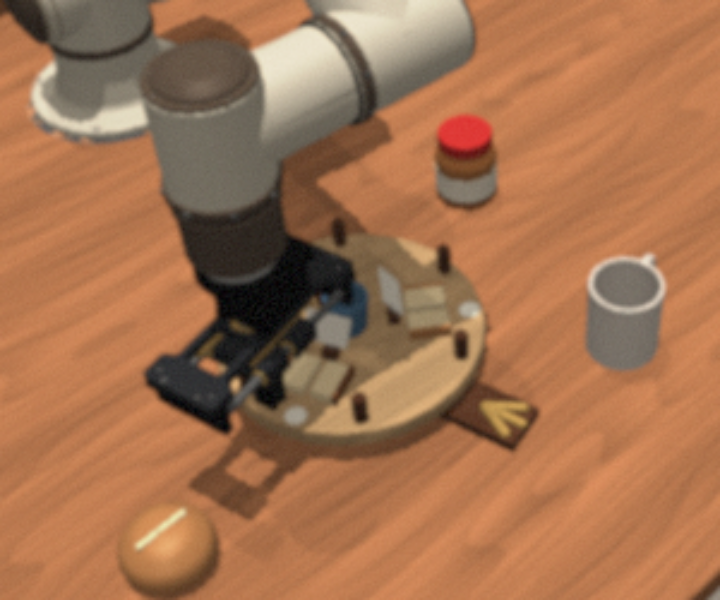

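The fingertips are down on the ring between the two right-hand pegs, with no contact. Start the arc push at 3° per row, about 0.4 rad/s.

Call:
carry_out([
  [[-0.6, -0.1, 0, 0, 0, -0.052], [-1.2, -0.3, 0, 0, 0, -0.105], [-1.8, -0.3, 0, 0, 0, -0.157], [-2.4, -0.4, 0, 0, 0, -0.209], [-3.0, -0.4, 0, 0, 0, -0.262], [-3.6, -0.4, 0, 0, 0, -0.314], [-4.3, -0.3, 0, 0, 0, -0.367], [-4.9, -0.3, 0, 0, 0, -0.419], [-5.5, -0.1, 0, 0, 0, -0.471], [-6.1, 0, 0, 0, 0, -0.524], [-6.6, 0.2, 0, 0, 0, -0.576], [-7.2, 0.4, 0, 0, 0, -0.628], [-7.8, 0.6, 0, 0, 0, -0.681], [-8.3, 0.9, 0, 0, 0, -0.733], [-8.9, 1.2, 0, 0, 0, -0.785], [-9.4, 1.5, 0, 0, 0, -0.838], [-9.9, 1.8, 0, 0, 0, -0.89], [-10.4, 2.2, 0, 0, 0, -0.942], [-10.9, 2.6, 0, 0, 0, -0.995], [-11.3, 3.0, 0, 0, 0, -1.047]],
])

```text
time_s: 6.22
tcp_pos: [0.4657, -0.1528, 0.0712]
ee_rot: [[-0.709, 0.004, 0.706], [-0.706, -0.001, -0.709], [-0.003, -1.0, 0.004]]
wrist_force: [0.9, -1.6, 1.7]
gripper_width: 0.004
```

```bash
cat > look.py <<'E'
import sys
from station import sense,optics
from h import *
s=sense(); print(s["time_s"],s["joints"].round(1),s["tcp_pos"].round(4),s["wrist_force"].round(2))
n=sys.argv[1]
a=optics.capture("scene")["image"][:,:,::-1]; c=optics.capture("top"); b=c["image"][:,:,::-1]
cv2.imwrite(f"pics/{n}.png",np.hstack([cv2.resize(a[170:350,180:380],(400,360)),cv2.resize(b[170:350,290:490],(400,360))]))
hsv=cv2.cvtColor(b,cv2.COLOR_BGR2HSV); m=cv2.inRange(hsv,(22,180,150),(35,255,255))
k,l,st,ce=cv2.connectedComponentsWithStats(m)
for i in range(1,k):
    if st[i,4]>8:
        p=back(c,ce[i],.042)[:2]-[.5465,-.069]; print(st[i,4],ce[i],np.hypot(*p),np.degrees(np.arctan2(p[1],p[0])))
E
python3 look.py p1
```

```text
6.225 [  0.9  20.2 -30.6   0.1 -38.9  43.9] [ 0.4657 -0.1528  0.0712] [ 0.87 -1.63  1.73]
163 [365.20858896 284.35582822] 0.040781683627838204 132.37204585657642
```

View pics/p1.png

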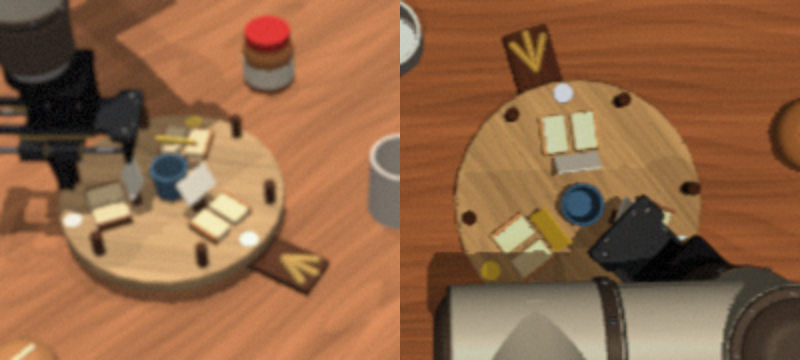

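The board is following: the yellow dot is now on the left, lower side at roughly 127°. The pot is centred and the jar and mug have not moved. Continuing.

Call:
carry_out([
  [[-0.4, 0.4, 0, 0, 0, -0.052], [-0.8, 0.9, 0, 0, 0, -0.105], [-1.2, 1.4, 0, 0, 0, -0.157], [-1.5, 1.9, 0, 0, 0, -0.209], [-1.9, 2.4, 0, 0, 0, -0.262], [-2.2, 3.0, 0, 0, 0, -0.314], [-2.4, 3.5, 0, 0, 0, -0.367], [-2.6, 4.1, 0, 0, 0, -0.419], [-2.9, 4.7, 0, 0, 0, -0.471], [-3.0, 5.2, 0, 0, 0, -0.524], [-3.2, 5.8, 0, 0, 0, -0.576], [-3.3, 6.4, 0, 0, 0, -0.628], [-3.4, 7.1, 0, 0, 0, -0.681], [-3.4, 7.7, 0, 0, 0, -0.733], [-3.4, 8.3, 0, 0, 0, -0.785], [-3.4, 8.9, 0, 0, 0, -0.838], [-3.4, 9.5, 0, 0, 0, -0.89], [-3.3, 10.1, 0, 0, 0, -0.942], [-3.2, 10.7, 0, 0, 0, -0.995], [-3.0, 11.3, 0, 0, 0, -1.047]],
])

```text
time_s: 8.82
tcp_pos: [0.4347, -0.0396, 0.0702]
ee_rot: [[-0.966, 0.001, -0.26], [0.26, -0.0, -0.966], [-0.001, -1.0, -0.0]]
wrist_force: [-0.4, -1.0, 1.1]
gripper_width: 0.006
```

```bash
python3 look.py p2
```

```text
8.825 [ 16.3  16.1 -37.7   0.  -36.1 -31.4] [ 0.4347 -0.0396  0.0702] [-0.36 -1.05  1.12]
182 [362.13736264 263.36813187] 0.039463621095672204 65.2475085873687
```

View pics/p2.png

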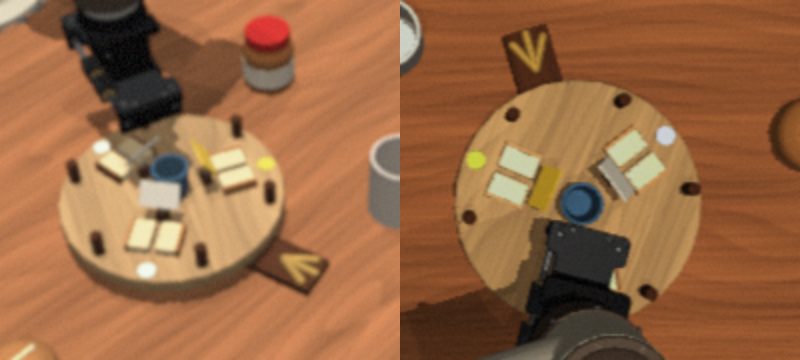

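The dot is at crop (476,160), i.e. about 67° as predicted, with roughly 51° to go. I'll push another 49° and slow down at the end.

Call:
carry_out([
  [[0.2, 0.6, 0, 0, 0, -0.052], [0.4, 1.2, 0, 0, 0, -0.105], [0.6, 1.7, 0, 0, 0, -0.157], [0.9, 2.3, 0, 0, 0, -0.209], [1.2, 2.8, 0, 0, 0, -0.262], [1.5, 3.3, 0, 0, 0, -0.314], [1.8, 3.8, 0, 0, 0, -0.367], [2.2, 4.3, 0, 0, 0, -0.419], [2.6, 4.8, 0, 0, 0, -0.471], [3.0, 5.2, 0, 0, 0, -0.524], [3.5, 5.7, 0, 0, 0, -0.576], [3.9, 6.1, 0, 0, 0, -0.628], [4.4, 6.4, 0, 0, 0, -0.681], [4.9, 6.8, 0, 0, 0, -0.733], [5.5, 7.1, 0, 0, 0, -0.785], [5.8, 7.3, 0, 0, 0, -0.815], [6.1, 7.5, 0, 0, 0, -0.85], [6.1, 7.5, 0, 0, 0, -0.85]],
])

```text
time_s: 11.18
tcp_pos: [0.4956, 0.0354, 0.0697]
ee_rot: [[-0.443, 0.001, -0.896], [0.896, 0.0, -0.443], [-0.0, -1.0, -0.001]]
wrist_force: [-0.0, -1.0, 0.3]
gripper_width: 0.002
```

```bash
python3 look.py p3
```

```text
11.175 [ 22.8  21.  -29.6   0.  -39.4 -86.6] [0.4956 0.0354 0.0697] [-0.01 -1.02  0.29]
157 [375.01910828 251.79617834] 0.041318421934819695 11.642429493538929
```

View pics/p3.png

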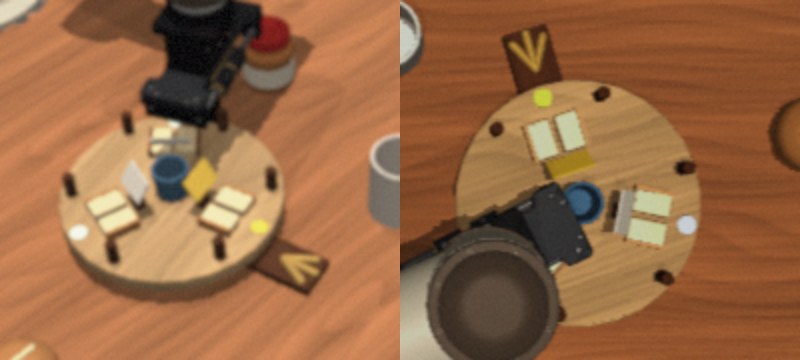

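```bash
python3 - <<'E'
from station import optics
from h import *
c=optics.capture("top"); im=c["image"][:,:,::-1]
cv2.imwrite("pics/crop4.png",cv2.resize(im[170:350,300:460],None,fx=3.3,fy=3.3,interpolation=cv2.INTER_CUBIC))
hsv=cv2.cvtColor(im,cv2.COLOR_BGR2HSV); m=cv2.inRange(hsv,(25,150,150),(40,255,255))[205:235,350:372]
y,x=np.nonzero(m); print(len(x),x.mean()+350,y.mean()+205)
for uv in [(361.5,219),(x.mean()+350,y.mean()+205)]:
    p=back(c,uv,.042)[:2]-[.5465,-.069]; print(np.hypot(*p),np.degrees(np.arctan2(p[1],p[0])))
E
```

```text
75 361.02666666666664 218.44
0.11559455694544735 17.951841152160437
0.1170360845834392 18.22721214588181
```

View pics/crop4.png

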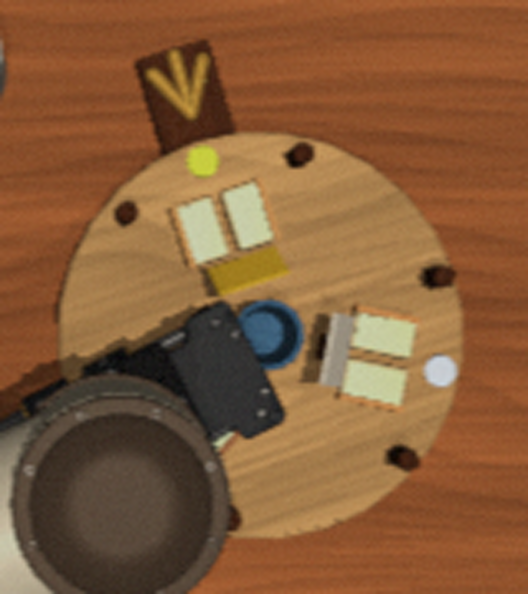

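The dot is at 18° and the arrow at 15.7°. I'll nudge 2° more, back off, and raise the hand.

Call:
carry_out([
  [[0.2, 0.1, 0, 0, 0, 0], [0.4, 0.2, 0, 0, 0, 0], [0.4, 0.2, 0, 0, 0, 0], [0, 0, 0, 0, 0, 0], [-0.8, -0.4, 0, 0, 0, 0], [-1.8, -0.9, 0, 0, 0, 0], [-1.8, -0.9, 0.5, 0, 0, 0], [-1.8, -0.9, 2.5, 0, 0, 0], [-1.8, -0.9, 5, 0, 0, 0], [-1.8, -0.9, 8, 0, 0, 0], [-1.8, -0.9, 11, 0, 0, 0], [-1.8, -0.9, 14, 0, 0, 0], [-3, -0.9, 17, 0, 0, 0], [-5, -0.9, 19, 0, 0, 0], [-7, -0.9, 19, 0, 0, 0], [-7, -0.9, 19, 0, 0, 0]],
])

```text
time_s: 13.32
tcp_pos: [0.4245, 0.0263, 0.2605]
ee_rot: [[-0.443, 0.002, -0.896], [0.896, 0.001, -0.443], [0.0, -1.0, -0.002]]
wrist_force: [0.2, -0.6, -0.4]
gripper_width: 0.003
```

```bash
python3 look.py p5;  python3 - <<'E'
from station import optics
from h import *
c=optics.capture("top"); im=c["image"][:,:,::-1]
cv2.imwrite("pics/top5.png",im)
hsv=cv2.cvtColor(im,cv2.COLOR_BGR2HSV); m=cv2.inRange(hsv,(25,150,150),(40,255,255))[205:235,350:372]
y,x=np.nonzero(m); uv=(x.mean()+350,y.mean()+205)
p=back(c,uv,.042)[:2]-[.5465,-.069]; print(uv,np.hypot(*p),np.degrees(np.arctan2(p[1],p[0])))
E
```

```text
13.325 [ 25.6   0.9 -23.3  -0.  -65.7 -89.3] [0.4245 0.0263 0.2605] [ 0.18 -0.64 -0.39]
178 [375.51123596 251.51123596] 0.04169656973607569 10.07211158831822
(np.float64(363.3918918918919), np.float64(217.6891891891892)) 0.11703325960971453 15.65995770372536
```

View pics/p5.png

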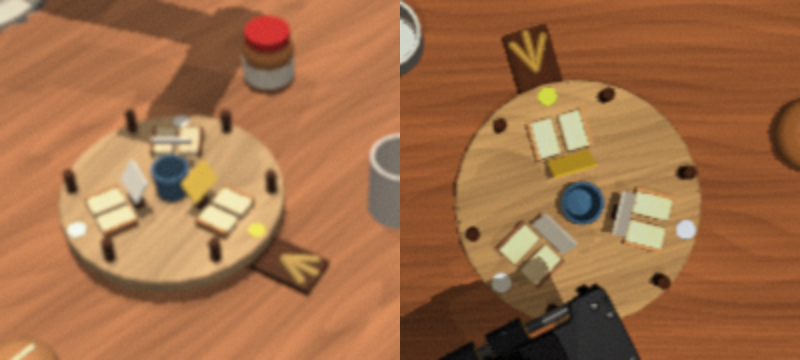

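View pics/top5.png

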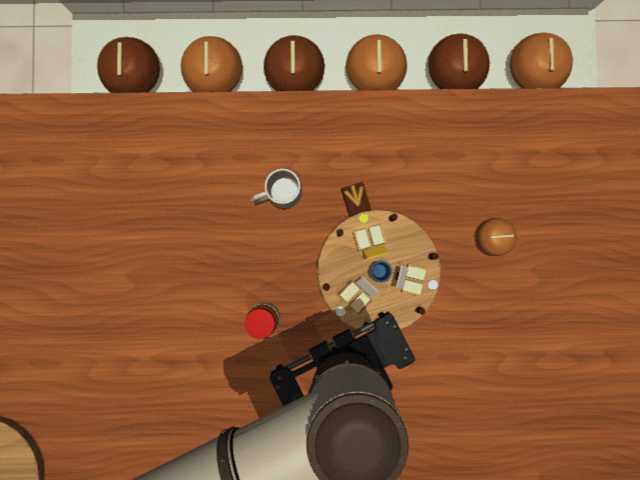

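The dot, at (363,218), is at 15.7°, which is the arrow's bearing. The hand is clear, and the jar, mug, roll and pot are where they started. Handing in.

```bash
python3 -c "
from station import ticket
print(ticket.finish_job())"
```

```text
the job is handed in; nothing more can be done
None
```

The yellow dot now lines up with the brass arrow, and I've handed the job in; the hand-in reported no verdict.

- **Turning:** I pushed one peg with the closed fingertips and turned the board about 160° clockwise at roughly 0.4 rad/s. I finished with a 2° nudge, then backed the hand off and lifted it clear.
- **Alignment:** In the last top picture the dot was at 15.7°, the same as the arrow's measured bearing (the limit is about 9°). The dot's radius came out at 117 mm, against 116 mm on the sheet.
- **Other objects:** The pot stood upright in the middle. The jar, roll and mug looked to be at their starting pixel positions; I judged this by eye in the pictures, not by measuring distances.
- **Contact and time:** The wrist force was only a few newtons in every reading. The last move ended at 13.3 s of the 54 s allowed.

No check failed. My colour detector picked up the yellow card rather than the dot in several pictures, so I located the dot separately for the final check.

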